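# Slide the top specimen tile off its stack and bed it in the corner of the inspection stage

## Robot

A 6-joint arm with a two-finger parallel gripper is mounted at the origin on the work surface. World frame = base frame: x ahead of the robot, y to its left, z up, the work surface at z = 0. Lengths are in m, angles in rad, forces in N, time in s.
With the tool pointing down it reaches from about 0.25 to 0.725 m from the base axis. Payload 4 kg.
Tool frame: the origin (TCP) lies at the very end of the fingers, on their centre line; the grasp point (between the pads) lies bot.grasp_offset behind it (bot.grasp_offset is the distance from the TCP to the grasp point, in m); z points along the fingers, y is the direction in which the jaws open and shut (so a half turn about z gives the same grasp; the last joint's range is limited). The gripper opens to 85 mm and grips with 20 to 120 N. Pads are 22 mm wide; open, the fingers measure 114 mm over their backs; the gripper's body (76 mm by 85 mm) begins 54 mm behind the grasp point. The pads swing forward as they close: fully open they stand 13 mm farther back than shut.
Start: joints at [1.148, 0.241, 0.005, 1.335, 0, 1.571], TCP at [0.205, 0.456, 0.231] pointing down, gripper open.
Joint ranges: [-2.72, 2.72], [-1.05, 1.87], [-1.09, 1.28], [-1.99, 2.15], [-1.42, 1.44], [-3.14, 3.14]. Speed limits (rad/s): [2.79, 2.79, 3.14, 3.14, 3.14, 3.14].

## Interface

Orientations are given as a unit quaternion [x, y, z, w].
In Python, from workcell import bot gives the robot as it stands. The module is installed in compiled form; this text tells all that it offers.
- The arm moves only by the shell command python3 -m jog 'ROWS' [OPENING]. ROWS is JSON, a list that holds one entry, the list of rows, each a list of 6 numbers: the shift along the tool's x, y, z in m, then the turn, a rotation vector about the tool's x, y, z in degrees. In form: [[[dx, dy, dz, wx, wy, wz], ...]]. A call has 1 to 12 rows; each row shifts and turns the pose as measured when the row begins, along the tool's axes as they then stand; what a row does not reach is not made up. A row lasts 1/8 s, in which the tool goes at most 62.5 mm and 10.7 degrees, less where a joint would pass 70% of its speed; a pose out of reach is approached as far as the arm can. A call is refused whole if a number of a shift passes 0.0625 or a number of a turn 10.7, either way. A call with a gripper value outside its range is refused whole. OPENING is the finger opening in m, from 0 to 0.0854, set as the call begins (- or left out, the last holds). The fingers move at their own pace and stop on an object; the grip force is fixed at half the most. Time passes only in rows, so rows that do not move let the fingers close. It gives the time, the measured TCP pose, the force and the opening at its end, in the units of the state.
- bot.get_obs(): the state, without advancing time (a new reading comes with each control period).
- bot.camera(name): name is "scene" or "top"; returns a dict with "pixels" (400x640x3 uint8, red, green, blue), "fx", "fy", "cx", "cy" (pixels), "rvec" (rotation vector, rad) and "tvec" (3), from world to camera coordinates, as OpenCV has them. Camera axes: x right, y down, z forward; pixel columns grow to the right and rows downward; lengths in m; the calibration is good to about 2 mm. A picture is of the moment at which its call begins. There is no depth.
- bot.job_done(): hands the job in, once; it reports no verdict.
The state is a dict: "clock": time; "joint_pos": joint angles; "joint_vel": joint speeds; "tau": joint torques, N m; "eef_pos": TCP position; "tool_rot": TCP orientation; "ft_force": force on the tool from outside, world axes, zero at the start; "ft_torque": the same for the moment, N m; "grip_width": finger opening in m.
Only numpy, scipy, OpenCV 4.12 (cv2) and the standard library are available. Lean on these libraries where they do the work, as an engineer would, in place of code of your own. Each camera call takes 0.05 s, during which the arm holds its last target. There are 200 camera calls.

## Task

Slide the blue-rimmed top tile sideways off the stack, without lifting it and without shifting the tiles under it, across the gap and onto the inspection stage. First bed it home against the dark end stop, then push it along until it also beds home against the yellow side fence, each time with a short, gentle but definite press of about 8 newtons (the glaze and the stage's alignment suffer above 14). Leave the tile flush in that corner, touching both, and leave the specimen pots where they stand.

Things in the scene. Friction and masses are not known exactly. Their poses are not given: they have to be found in the camera images.
- tile_top: top tile, glazed ceramic, white face, blue rim and edges, 100 x 100 mm and 10 mm thick, 0.17 to 0.29 kg; origin at the centre of its underside, z up, x and y square to its edges. Lies loose on the stack, underside 65 mm above the bench, a little turned. Too wide to grip: push its edge. Sliding takes 0.5 to 2 N, more if the fingers bear down on it.
- tile_second: white tile right under the top one, same size; origin at the centre of its underside, 55 mm above the bench; loose, must stay
- tile_low: white tile under that one, same size, origin at the centre of its underside, 45 mm above the bench; loose, must stay
- tile_bottom: lowest white tile, same size, origin at the centre of its underside, 35 mm above the bench, on the stand; loose, must stay
- stand: fixed aluminium stand, 106 x 106 mm and 35 mm high, under the stack; origin at the centre of its underside on the bench. It stands on the -y side of the stage (in the stage's frame), its faces within 0.05 rad of parallel, with a clear gap of 10 to 20 mm between stand and stage.
- stage: fixed inspection stage: grey box with a white top, 150 mm (its x) by 160 mm (its y), top 63.5 mm above the bench, so 1.5 mm below the underside of the top tile in the stack; origin at the centre of its underside on the bench. Its +y points away from the stack, towards the end stop; its +x points to the side fence. The -x and -y sides are open. A tile bedded in the corner has its centre at x = +18 mm, y = +20 mm in this frame and its edges parallel to the stage.
- end_stop: rigid dark steel bar along the stage's +y edge, 105 mm (x) by 10 mm (y), rising 12 mm above the stage top; origin at its centre; its face towards the stack is 5 mm to -y of the origin, at stage y = +70 mm, and runs from stage x = -30 to +75 mm
- side_fence: rigid yellow bar along the stage's +x edge, 10 mm (x) by 115 mm (y), rising 12 mm above the stage top; origin at its centre; its face is 5 mm to -x of the origin, at stage x = +68 mm, and runs from stage y = -45 to +70 mm
- pot_amber: specimen pot, clear with brick-red contents and a red screw lid, 62 mm across the lid and 76 mm high; stands loose on the bench beyond the stage's fence or end stop; origin at the centre of its underside; a bystander
- pot_pale: specimen pot, clear with pale contents and a red screw lid, 62 mm across the lid and 76 mm high; stands loose on the bench beyond the stage's fence or end stop; origin at the centre of its underside; a bystander
- pot_dark: specimen pot, clear with dark brown contents and a red screw lid, 62 mm across the lid and 76 mm high; stands loose on the bench beyond the stage's fence or end stop; origin at the centre of its underside; a bystander
There are look-alikes about, which are no part of the job. Of the things that look like the stage, take the one that is farthest from the robot's base at the start.

How it is judged:
By the outcome, as a careful person would: the job done as asked, in the order asked, and still so for the second after the job is handed in, with the robot touching nothing.
It also fails if it takes over 67 s, if anything falls off the work surface, if the arm or the gripper's body presses on something with over 40 N, if the wrist force passes 120 N, or if a joint passes its speed limit or range.

## Working session

There is one attempt and no reset: what is moved stays moved. The work goes in short steps, Python scripts to look and compute and a shell command to move; the robot and the scene stay as the last step left them, time stands still between calls to the robot, and variables do not carry over. Pictures are saved under pics/ and viewed, on a budget of 10 in all, crops included, one or two more only if the job needs it, and the job is handed in when it is done.

```bash
mkdir -p pics
cat > h.py <<'E'
import numpy as np, cv2
from workcell import bot
def grab(n,f=None):
    c=bot.camera(n); np.savez(f'{n}.npz',**{k:np.array(v) for k,v in c.items()}); 
    if f: cv2.imwrite('pics/'+f,c['pixels'][:,:,::-1])
    return c
def load(n): return np.load(f'{n}.npz')
def K(c): return np.array([[c['fx'],0,c['cx']],[0,c['fy'],c['cy']],[0,0,1.]])
def unproj(c,uv,z):
    R=cv2.Rodrigues(np.array(c['rvec'],float))[0]; t=np.array(c['tvec'],float).ravel()
    o=-R.T@t; out=[]
    for u,v in np.atleast_2d(uv):
        d=R.T@np.linalg.inv(K(c))@np.array([u,v,1.]); out.append(o+d*(z-o[2])/d[2])
    return np.array(out)
def proj(c,P):
    return cv2.projectPoints(np.atleast_2d(np.array(P,float)),np.array(c['rvec'],float),np.array(c['tvec'],float),K(c),None)[0][:,0]
def crop(c,x0,y0,x1,y1,s,f):
    im=np.array(c['pixels'])[y0:y1,x0:x1,::-1]
    cv2.imwrite('pics/'+f,cv2.resize(im,None,fx=s,fy=s,interpolation=cv2.INTER_CUBIC))
E
python3 - <<'E'
from h import *
a=grab('scene','s0.png');b=grab('top','t0.png')
for c in(a,b):
    R=cv2.Rodrigues(np.array(c['rvec'],float))[0];print(c['fx'],-R.T@np.array(c['tvec']).ravel(),R[2])
o=bot.get_obs();print(o['eef_pos'],o['tool_rot'],o['ft_force'],o['clock'],bot.grasp_offset)
E
```

```text
451.0937409582363 [1.03431532 0.47285011 0.65497849] [-0.58637582 -0.49099463 -0.64427298]
401.2201572404913 [0.46465382 0.04922157 0.82285362] [ 0.07479603 -0.01674268 -0.99705829]
[0.20492386 0.45547245 0.23052701] [ 2.09835769e-01  9.77736232e-01 -8.79468895e-04 -1.91576438e-04] [-0.05966244  0.50668081 -0.00335884] 0.1 0.0187
```

View pics/s0.png

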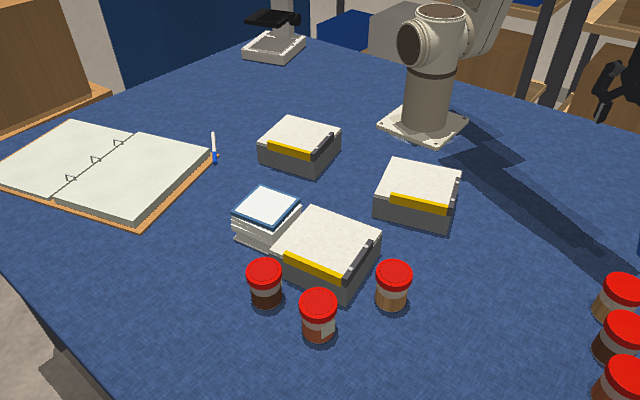

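View pics/t0.png

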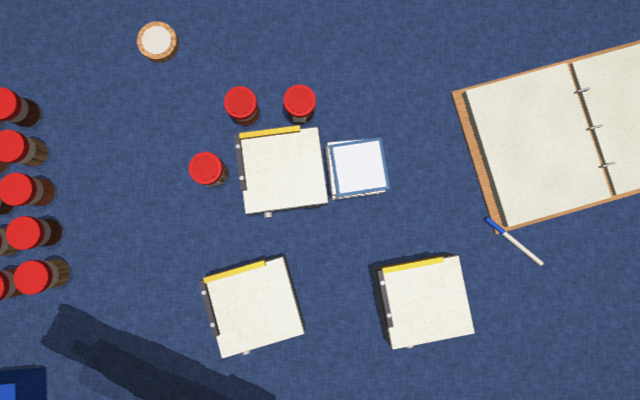

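Three look-alike stages in the top view: (285,170) next to the tile stack, (253,307) and (428,302). Image up is +x (away from the base), so (285,170) is the farthest, and it has the stack and pots next to it. I'll confirm that in an enlarged crop.

Run:
```python
from h import *
c=load('top'); crop(c,225,110,405,225,4.4,'t0c.png')
for n,p in dict(A=(285,170),B=(253,307),C=(428,302)).items():
    q=unproj(c,p,.0635)[0];print(n,q.round(3),np.hypot(*q[:2]).round(3))
```

```text
A [0.572 0.103 0.064] 0.581
B [0.315 0.154 0.064] 0.35
C [ 0.331 -0.172  0.064] 0.373
```

View pics/t0c.png

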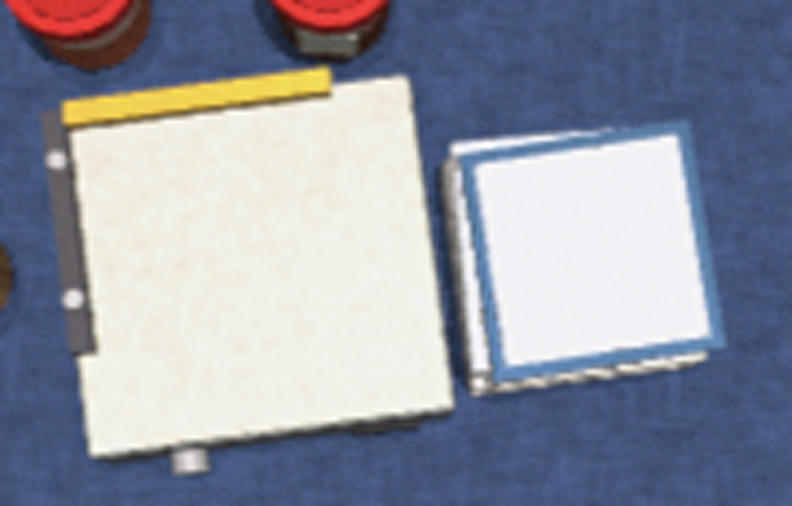

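The crop shows stage A with its yellow fence along the top, at crop (64,103)-(330,68). The end stop is on the left and the blue-rimmed tile on the right, with corners (462,157), (690,122), (724,346) and (490,380). Next I fit the poses.

Run:
```python
from h import *
c=load('top'); f=lambda l:np.array(l,float)/4.4+[225,110]-.4
def fit(P,W):  # model P (2d) -> W
    P=np.array(P);W=W[:,:2];pc=P.mean(0);wc=W.mean(0)
    z=((P-pc)@[1,1j])*0; p=(P-pc)@np.array([1,1j]);w=(W-wc)@np.array([1,1j])
    a=np.angle((w*p.conj()).sum()); R=np.array([[np.cos(a),-np.sin(a)],[np.sin(a),np.cos(a)]])
    return wc-R@pc,a,((P-pc)@R.T+wc-W)*1000
st=unproj(c,f([(409,75),(453,408),(92,457)]),.0635)
print('sizes',np.linalg.norm(np.diff(st,axis=0),axis=1))
b=unproj(c,f([(64,103),(330,68),(331,93)]),.0755); 
W=np.vstack([st,b]);P=[(.075,-.08),(-.075,-.08),(-.075,.08),(.078,.070),(.078,-.045),(.068,-.045)]
s,a,r=fit(P,W);print('stage',s,a,r.round(1).tolist())
t=unproj(c,f([(462,157),(690,122),(724,346),(490,380)]),.075)
print('sz',np.linalg.norm(np.diff(t,axis=0),axis=1))
m,at,r=fit([(.05,.05),(.05,-.05),(-.05,-.05),(-.05,.05)],t);print('tile',m,at,r.round(1).tolist())
R=np.array([[np.cos(a),-np.sin(a)],[np.sin(a),np.cos(a)]]);print('tile in stage',R.T@(m-s),at-a)
sec=unproj(c,f([(451,147),(475,392)]),.065);print('second corners in stage',(sec[:,:2]-s)@R)
print('goal',s+R@[.018,.02])
for n,p in dict(a=(241,103),b=(300,102),c=(206,168)).items(): print(n,(unproj(c,p,.076)[0,:2]-s)@R)
```

```text
sizes [0.14704679 0.15631535]
stage [0.57285124 0.1093027 ] 0.15833123948523278 [[1.5, -0.6], [-1.3, -1.7], [-1.5, 2.0], [0.3, 0.5], [-0.0, 0.3], [1.0, -0.5]]
sz [0.09958604 0.09786574 0.10113288]
tile [ 0.58090517 -0.03722605] 0.16508703409888528 [[2.0, 1.1], [0.5, 0.4], [-1.6, -0.2], [-0.9, -1.3]]
tile in stage [-0.01515008 -0.14596579] 0.006755794613652499
second corners in stage [[ 0.03929115 -0.09297714]
 [-0.06797163 -0.08877303]]
goal [0.58747268 0.1318906 ]
a [0.13424657 0.05910206]
b [ 0.12188315 -0.05185778]
c [0.01957814 0.13849779]
```

```bash
cat >> h.py <<'E'
S=np.array([.57285,.1093]); A=.1583
def state(gx=None,gy=None,gz=None,dyaw=None):
    """stage-frame report; tool-axis shift to stage target (gx,gy), height gz"""
    from scipy.spatial.transform import Rotation as Ro
    o=bot.get_obs(); T=Ro.from_quat(o['tool_rot']).as_matrix(); R=np.array([[np.cos(A),-np.sin(A)],[np.sin(A),np.cos(A)]])
    p=np.array(o['eef_pos']); q=(p[:2]-S)@R; F=np.array(o['ft_force'])
    yaw=np.degrees(np.arctan2(T[1,1],T[0,1])-A)
    print('t',round(o['clock'],2),'stage mm',(q*1000).round(1),'z',(p[2]*1000).round(1),'jaw yaw rel stage',yaw.round(2),'down',T[:,2].round(3),'F stage',(F[:2]@R).round(2),F[2].round(2),'w',o['grip_width'],'q',np.round(o['joint_pos'],2))
    if gx is not None:
        w=np.array([*(S+R@[gx,gy]),gz]); print('tool shift',(T.T@(w-p)).round(4))
E
python3 -m jog '[[[-0.05,-0.031,0,0,0,0],[-0.05,-0.031,0,0,0,0],[-0.05,-0.031,0,0,0,0],[-0.05,-0.031,0,0,0,0],[-0.05,-0.031,0,0,0,0],[-0.05,-0.031,0,0,0,0],[-0.05,-0.031,0,0,0,0],[-0.05,-0.031,0,0,0,0],[-0.05,-0.031,0,0,0,0],[-0.05,-0.031,0,0,0,0],[-0.05,-0.031,0,0,0,0],[-0.05,-0.031,0,0,0,0]]]' 0
python3 -c "
from h import *
state(-.015,-.232,.10)"
```

```text
clock: 1.6
eef_pos: [0.6101, -0.1432, 0.2261]
tool_rot: [0.205, 0.979, -0.001, -0.002]
ft_force: [1.9, 0.2, 0.7]
grip_width: -0.0
t 1.6 stage mm [  -3.  -255.3] z 226.1 jaw yaw rel stage 57.29 down [-0.005 -0.002 -1.   ] F stage [ 1.93 -0.09] 0.69 w -3.470098002801785e-05 q [-0.23  0.51  0.38  1.45 -0.    0.18]
tool shift [0.0221 0.0135 0.1262]
```

```bash
python3 -m jog '[[[0,0,0.02,0,0,9.55],[0,0,0.02,0,0,9.55],[0,0,0.02,0,0,9.55],[0,0,0.02,0,0,9.55],[0,0,0.02,0,0,9.55],[0,0,0.02,0,0,9.55],[0,0,0,0,0,0]]]' 0 >/dev/null
python3 -c "
from h import *
state(-.015,-.225,.10); grab('top'); crop(load('top'),300,110,460,230,5,'t1.png')"
```

```text
t 2.48 stage mm [  -5.7 -260.7] z 94.9 jaw yaw rel stage -2.27 down [-0.015  0.    -1.   ] F stage [0.33 0.87] 0.34 w 0.0003608386946800082 q [-0.24  0.58  0.16  1.17 -0.    1.21]
tool shift [ 0.0353 -0.0108 -0.0049]
```

View pics/t1.png

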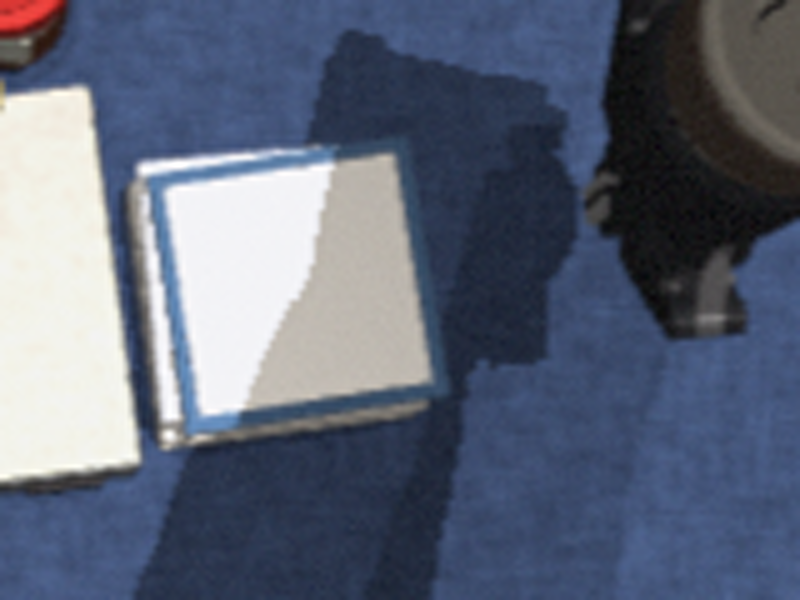

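```bash
python3 -m jog '[[[0,-0.01,0.012,-0.86,0,-2.27],[0.015,0,0.012,0,0,0],[0.015,0,0.002,0,0,0],[0,0,0,0,0,0]]]' 0 >/dev/null
python3 -c "
from h import *
state(-.015,-.217,.068)"
```

```text
t 3.02 stage mm [ -12.1 -228.9] z 73.0 jaw yaw rel stage 0.45 down [ 0.008  0.001 -1.   ] F stage [ 0.31 -0.71] 0.48 w -0.00011718389879169246 q [-0.2   0.55  0.05  1.06  0.    1.21]
tool shift [ 0.012  -0.0029  0.005 ]
```

```bash
python3 -m jog '[[[0.005,-0.003,0.004,0.3,0,0.3],[0.004,0,0.001,0,0,0],[0,0,0,0,0,0],[0,0,0,0,0,0]]]' 0 >/dev/null
python3 -c "
from h import *
state(-.015,-.217,.068);state()"
```

```text
t 3.52 stage mm [ -13.7 -219.4] z 69.0 jaw yaw rel stage 0.2 down [ 0.005 -0.001 -1.   ] F stage [0.04 0.24] 0.32 w 0.0001333161410633642 q [-0.18  0.55  0.03  1.05  0.    1.23]
tool shift [ 0.0024 -0.0013  0.001 ]
t 3.52 stage mm [ -13.7 -219.4] z 69.0 jaw yaw rel stage 0.2 down [ 0.005 -0.001 -1.   ] F stage [0.04 0.24] 0.32 w 0.0001333161410633642 q [-0.18  0.55  0.03  1.05  0.    1.23]
```

```bash
python3 -m jog '[[[0.003,-0.001,0.001,0.2,0,0],[0.003,0,0,0,0,0],[0.003,0,0,0,0,0],[0.003,0,0,0,0,0],[0.003,0,0,0,0,0],[0.003,0,0,0,0,0]]]' 0 >/dev/null
python3 -c "
from h import *
state()"
python3 -m jog '[[[0.003,0,0,0,0,0],[0.003,0,0,0,0,0],[0.003,0,0,0,0,0],[0.003,0,0,0,0,0]]]' 0 >/dev/null
python3 -c "
from h import *
state();grab('top'); crop(load('top'),225,110,405,230,4.4,'t2.png')"
```

```text
t 4.28 stage mm [ -14.9 -201.4] z 68.0 jaw yaw rel stage 0.12 down [ 0.002 -0.002 -1.   ] F stage [ 0.12 -0.27] -0.23 w 3.777882129749307e-05 q [-0.15  0.54  0.01  1.04 -0.    1.26]
t 4.78 stage mm [ -14.9 -188.9] z 68.0 jaw yaw rel stage 0.11 down [ 0.002 -0.003 -1.   ] F stage [-0.56 -0.98] -0.36 w 0.00016382333432249087 q [-0.13  0.53  0.    1.03 -0.    1.28]
```

View pics/t2.png

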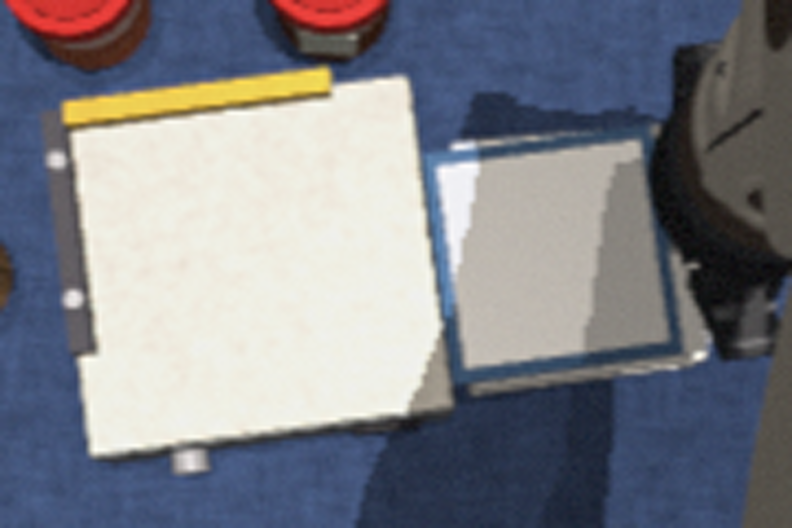

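The tile has slid about 14 mm: its front edge went from crop x 462 to about 430, with its yaw unchanged. The white tile under it still has its corner at (711,350). I'll keep pushing.

```bash
python3 -m jog '[[[0.004,0,0,0,0,0],[0.004,0,0,0,0,0],[0.004,0,0,0,0,0],[0.004,0,0,0,0,0],[0.004,0,0,0,0,0],[0.004,0,0,0,0,0],[0.004,0,0,0,0,0],[0.004,0,0,0,0,0],[0.004,0,0,0,0,0],[0.004,0,0,0,0,0],[0.004,0,0,0,0,0],[0.004,0,0,0,0,0]]]' 0 >/dev/null
python3 -c "
from h import *
state()"
python3 -m jog '[[[0.004,0,0,0,0,0],[0.004,0,0,0,0,0],[0.004,0,0,0,0,0],[0.004,0,0,0,0,0],[0.004,0,0,0,0,0],[0.004,0,0,0,0,0],[0.004,0,0,0,0,0],[0.004,0,0,0,0,0]]]' 0 >/dev/null
python3 -c "
from h import *
state()"
```

```text
t 6.33 stage mm [ -14.7 -137.4] z 68.2 jaw yaw rel stage 0.12 down [ 0.003 -0.003 -1.   ] F stage [-0.44 -0.28] -0.18 w -3.848201820622671e-06 q [-0.05  0.51 -0.04  1.02 -0.    1.36]
t 7.33 stage mm [ -15.3 -102.7] z 67.5 jaw yaw rel stage 0.14 down [ 0.001 -0.003 -1.   ] F stage [-0.44 -0.61] -1.56 w 4.006670332929518e-05 q [ 0.01  0.5  -0.06  1.01 -0.    1.42]
```

```bash
python3 -m jog '[[[0.004,0,0,0,0,0],[0.004,0,0,0,0,0],[0.004,0,0,0,0,0],[0.004,0,0,0,0,0],[0.004,0,0,0,0,0],[0.004,0,0,0,0,0],[0.004,0,0,0,0,0],[0.004,0,0,0,0,0],[0.004,0,0,0,0,0],[0.004,0,0,0,0,0]]]' 0 >/dev/null
python3 -c "
from h import *
state();grab('top'); crop(load('top'),225,110,405,230,4.4,'t3.png')"
```

```text
t 8.57 stage mm [-15.4 -60. ] z 67.5 jaw yaw rel stage 0.12 down [ 0.002 -0.003 -1.   ] F stage [ 0.55 -0.49] 0.17 w -0.000198728912513857 q [ 0.09  0.49 -0.07  1.   -0.    1.5 ]
```

View pics/t3.png

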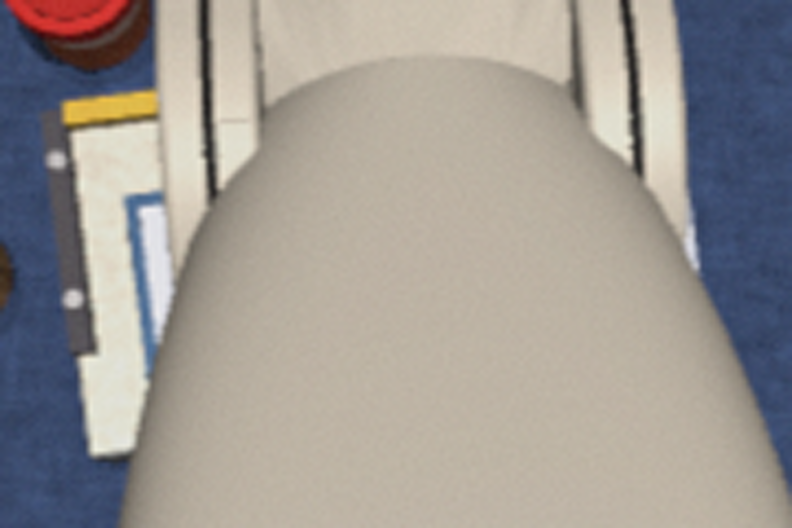

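The tile is on the stage, about 50 crop px (≈21 mm) short of the stop: tile edge at (128,198), stop face at (79,200). Contact should come at TCP y ≈ -39.

```bash
python3 -m jog '[[[0.003,0,0,0,0,0],[0.003,0,0,0,0,0],[0.003,0,0,0,0,0],[0.003,0,0,0,0,0],[0.002,0,0,0,0,0]]]' 0 >/dev/null
python3 -c "
from h import *
state()"
python3 -m jog '[[[0.001,0,0,0,0,0],[0.001,0,0,0,0,0]]]' 0 >/dev/null
python3 -c "
from h import *
state()"
python3 -m jog '[[[0.001,0,0,0,0,0],[0.001,0,0,0,0,0]]]' 0 >/dev/null
python3 -c "
from h import *
state()"
```

```text
t 9.25 stage mm [-15.4 -44.6] z 67.5 jaw yaw rel stage 0.14 down [ 0.002 -0.002 -1.   ] F stage [-0.49 -1.3 ] -0.32 w -0.00014978479028212403 q [ 0.11  0.49 -0.07  1.   -0.    1.52]
t 9.5 stage mm [-15.4 -42.4] z 67.5 jaw yaw rel stage 0.15 down [ 0.002 -0.003 -1.   ] F stage [ 0.69 -0.44] -0.26 w 0.00020694406452638584 q [ 0.12  0.49 -0.07  1.   -0.    1.53]
t 9.75 stage mm [-15.4 -40.4] z 67.5 jaw yaw rel stage 0.14 down [ 0.002 -0.003 -1.   ] F stage [-0.21 -0.85] 0.14 w 0.00016031339659538862 q [ 0.12  0.49 -0.07  1.   -0.    1.53]
```

```bash
for i in 1; do :; done
python3 -m jog '[[[0.0005,0,0,0,0,0],[0.0005,0,0,0,0,0]]]' 0 >/dev/null
python3 -c "
from h import *
state()"
python3 -m jog '[[[0.0005,0,0,0,0,0],[0.0005,0,0,0,0,0]]]' 0 >/dev/null
python3 -c "
from h import *
state()"
```

```text
t 10.0 stage mm [-15.4 -39.4] z 67.5 jaw yaw rel stage 0.14 down [ 0.002 -0.003 -1.   ] F stage [-0.72 -1.8 ] -0.31 w 2.108578354208554e-06 q [ 0.12  0.49 -0.07  1.   -0.    1.53]
t 10.25 stage mm [-15.6 -39.4] z 67.5 jaw yaw rel stage 0.1 down [ 0.002 -0.005 -1.   ] F stage [-0.03 -3.21] -0.13 w -0.0003533116560690083 q [ 0.12  0.49 -0.07  1.   -0.    1.53]
```

```bash
python3 -m jog '[[[0.0009,0,0,0,0,0],[0.0009,0,0,0,0,0]]]' 0 >/dev/null
python3 -c "
from h import *
state()"
```

```text
t 10.5 stage mm [-15.6 -39.3] z 67.6 jaw yaw rel stage 0.02 down [ 0.002 -0.008 -1.   ] F stage [-1.41 -5.04] 0.58 w -6.53413880956852e-05 q [ 0.12  0.49 -0.08  1.   -0.01  1.54]
```

```bash
python3 -m jog '[[[0.0014,0,0,0,0,0],[0.0014,0,0,0,0,0]]]' 0 >/dev/null
python3 -c "
from h import *
state()"
```

```text
t 10.75 stage mm [-15.6 -39.3] z 67.6 jaw yaw rel stage -0.1 down [ 0.003 -0.014 -1.   ] F stage [-0.62 -5.76] 0.39 w -1.9297292787048134e-05 q [ 0.13  0.49 -0.08  1.   -0.01  1.54]
```

```bash
python3 -m jog '[[[0.0019,0,0,0,0.4,0],[0.0019,0,0,0,0.4,0]]]' 0 >/dev/null
python3 -c "
from h import *
state()"
```

```text
t 11.0 stage mm [-15.7 -39.2] z 67.6 jaw yaw rel stage -0.25 down [ 0.002 -0.008 -1.   ] F stage [-0.28 -6.89] -0.35 w 3.071496462560432e-05 q [ 0.12  0.49 -0.08  1.   -0.01  1.54]
```

```bash
python3 -m jog '[[[0.0022,0,0,0,0.4,-0.2],[0.0022,0,0,0,0.4,-0.2]]]' 0 >/dev/null
python3 -c "
from h import *
state()"
```

```text
t 11.25 stage mm [-15.6 -39.2] z 67.6 jaw yaw rel stage -0.03 down [ 0.001 -0.002 -1.   ] F stage [ 0.98 -8.44] 0.31 w -0.0001511400743707518 q [ 0.12  0.49 -0.07  1.   -0.    1.53]
```

8.4 N against the stop, stalled at the expected place. I'll back off, raise, and go round to the -x side with the jaw turned 90°.

```bash
python3 -m jog '[[[-0.003,0,0,0,0,0],[-0.006,0,0,0,0,0],[0,0,-0.02,0,0,0],[0,-0.02,-0.015,0,0,0],[0.02,-0.04,0,0,0,0],[0.025,-0.03,0,0,0,0],[0.01,0,0,0,0,-10],[0,0,0,0,0,-10],[0,0,0,0,0,-10],[0,0,0,0,0,-10],[0,0,0,0,0,-10],[0,0,0,0,0,-10]]]' 0 >/dev/null
python3 -m jog '[[[0,0,0,0,0,-10],[0,0,0,0,0,-10],[0,0,0,0,0,-10],[0,0,0,0,0,0]]]' 0 >/dev/null
python3 -c "
from h import *
state(-.095,.017,.0685);grab('scene'); crop(load('scene'),210,170,410,310,4,'s4.png')"
```

```text
t 13.25 stage mm [-107.9   16.6] z 105.1 jaw yaw rel stage 93.37 down [ 0.001  0.02  -1.   ] F stage [-0.44  0.03] 0.22 w 8.89178038005891e-05 q [ 0.22  0.29 -0.28  1.    0.02  0.  ]
tool shift [-0.0127 -0.001   0.0367]
```

View pics/s4.png

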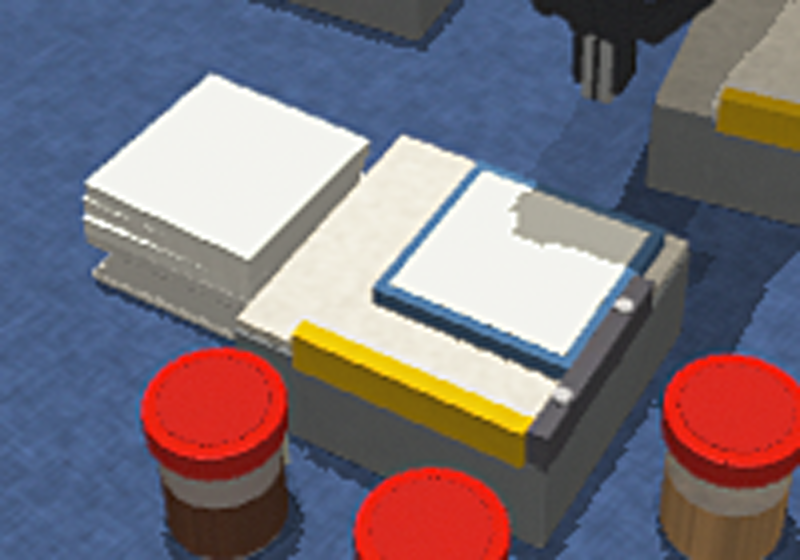

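The tile's right edge lies flush on the dark stop, between crop (655,240) and (565,370). The stack below is square and the pots have not moved. Next I line up for the second push.

```bash
python3 -m jog '[[[-0.004,0,0.012,0.8,0,3.0],[-0.003,0,0.012,0.3,0,0.4],[0,0,0.011,0,0,0],[0,0,0,0,0,0]]]' 0 >/dev/null
python3 -c "
from h import *
state(-.09,.017,.0685)"
```

```text
t 13.8 stage mm [-100.6   17.5] z 68.7 jaw yaw rel stage 89.53 down [ 0.005  0.002 -1.   ] F stage [-0.19  0.28] -0.02 w 0.00015956956530546133 q [ 0.23  0.34 -0.31  0.91  0.    0.08]
tool shift [-0.0106 -0.0004  0.0003]
```

```bash
python3 -m jog '[[[-0.004,0,0,0,0.3,-0.4],[-0.004,0,0,0,0,0],[-0.004,0,0,0,0,0],[-0.004,0,0,0,0,0],[-0.003,0,0,0,0,0],[-0.003,0,0,0,0,0]]]' 0 >/dev/null
python3 -c "
from h import *
state()"
python3 -m jog '[[[-0.003,0,0,0,0,0],[-0.003,0,0,0,0,0],[-0.003,0,0,0,0,0],[-0.003,0.0002,0,0,0,0]]]' 0 >/dev/null
python3 -c "
from h import *
state()"
```

```text
t 14.55 stage mm [-76.4  17.4] z 69.8 jaw yaw rel stage 89.94 down [ 0.001  0.002 -1.   ] F stage [-1.63  0.32] 0.26 w 0.0001496370021342061 q [ 0.23  0.39 -0.24  0.94  0.    0.07]
t 15.05 stage mm [-65.   17.5] z 69.5 jaw yaw rel stage 89.94 down [-0.002  0.001 -1.   ] F stage [-1.71 -0.68] 0.3 w 0.0003314788257841289 q [ 0.23  0.41 -0.21  0.96  0.    0.07]
```

```bash
python3 -m jog '[[[-0.003,0.0002,0.0007,0,0,0],[-0.003,0.0002,0.0007,0,0,0],[-0.003,0.0002,0,0,0,0],[-0.003,0.0002,0,0,0,0],[-0.003,0.0002,0,0,0,0]]]' 0 >/dev/null
python3 -c "
from h import *
state()"
python3 -m jog '[[[-0.002,0.0002,0,0,0,0],[-0.001,0.0001,0,0,0,0],[-0.001,0.0001,0,0,0,0]]]' 0 >/dev/null
python3 -c "
from h import *
state();grab('scene'); crop(load('scene'),210,170,410,310,4,'s5.png')"
```

```text
t 15.68 stage mm [-49.3  18.1] z 67.7 jaw yaw rel stage 89.93 down [-0.003  0.    -1.   ] F stage [-1.58 -0.94] 1.27 w -0.00014144492374036353 q [ 0.22  0.44 -0.17  0.97  0.    0.07]
t 16.05 stage mm [-45.   18.4] z 67.6 jaw yaw rel stage 89.91 down [-0.003 -0.    -1.   ] F stage [-2.05 -0.31] 0.6 w -5.261013740580077e-05 q [ 0.22  0.44 -0.15  0.98  0.    0.07]
```

View pics/s5.png

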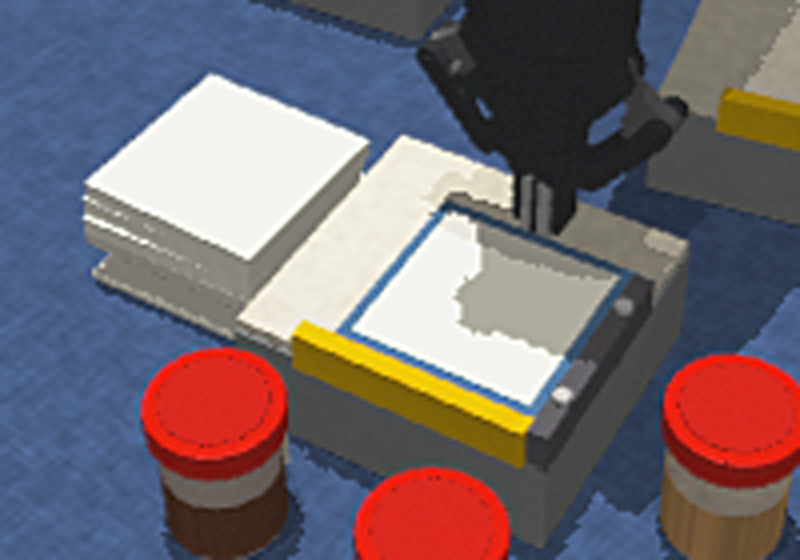

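The tile is still along the stop and just short of the fence, with only a thin strip left at crop (345,330)-(535,410). I'll take small steps from here.

```bash
python3 -m jog '[[[-0.0007,0,0,0,0,0],[-0.0007,0,0,0,0,0]]]' 0 >/dev/null
python3 -c "
from h import *
state()"
python3 -m jog '[[[-0.0007,0,0,0,0,0],[-0.0007,0,0,0,0,0]]]' 0 >/dev/null
python3 -c "
from h import *
state()"
python3 -m jog '[[[-0.0007,0,0,0,0,0],[-0.0007,0,0,0,0,0]]]' 0 >/dev/null
python3 -c "
from h import *
state()"
```

```text
t 16.35 stage mm [-44.2  18.4] z 67.5 jaw yaw rel stage 89.92 down [-0.004 -0.    -1.   ] F stage [-2.94 -1.48] 2.34 w -0.00010404446947180836 q [ 0.22  0.45 -0.15  0.98  0.    0.07]
t 16.6 stage mm [-44.2  18.5] z 67.4 jaw yaw rel stage 89.92 down [-0.007 -0.001 -1.   ] F stage [-4.76 -0.67] 2.85 w -1.7266655362258975e-05 q [ 0.22  0.45 -0.15  0.98  0.    0.07]
t 16.85 stage mm [-44.2  18.5] z 67.2 jaw yaw rel stage 89.93 down [-0.01  -0.001 -1.   ] F stage [-4.83 -1.27] 3.75 w -0.00020837609419721462 q [ 0.22  0.45 -0.14  0.99  0.    0.07]
```

```bash
python3 -m jog '[[[-0.0012,0,-0.0005,0,-0.3,0],[-0.0012,0,-0.0005,0,-0.3,0]]]' 0 >/dev/null
python3 -c "
from h import *
state()"
```

```text
t 17.1 stage mm [-44.2  18.5] z 67.2 jaw yaw rel stage 89.93 down [-0.004 -0.    -1.   ] F stage [-4.55 -1.09] 2.1 w 0.0002687220123070083 q [ 0.22  0.45 -0.15  0.98  0.    0.07]
```

```bash
python3 -m jog '[[[-0.0021,0,-0.0005,0,-0.2,0],[-0.0021,0,-0.0005,0,-0.2,0]]]' 0 >/dev/null
python3 -c "
from h import *
state()"
```

```text
t 17.35 stage mm [-44.1  18.5] z 67.1 jaw yaw rel stage 89.95 down [-0.006 -0.    -1.   ] F stage [-8.   -0.63] 5.39 w -0.000620673958633542 q [ 0.22  0.45 -0.15  0.98  0.    0.07]
```

```bash
python3 -m jog '[[[-0.0023,0,-0.001,0,-0.3,0],[-0.0023,0,-0.001,0,-0.3,0]]]' 0 >/dev/null
python3 -c "
from h import *
state()"
```

```text
t 17.6 stage mm [-44.1  18.5] z 67.2 jaw yaw rel stage 89.96 down [-0.005 -0.    -1.   ] F stage [-7.36  0.27] 0.3 w 6.810481065017604e-05 q [ 0.22  0.45 -0.15  0.98  0.    0.07]
```

```bash
python3 -m jog '[[[-0.0026,0,-0.0006,0,-0.3,0],[-0.0026,0,-0.0006,0,-0.3,0]]]' 0 >/dev/null
python3 -c "
from h import *
state()"
python3 -m jog '[[[0.003,0,0,0,0,0],[0.008,0,0,0,0,0],[0.008,0,-0.01,0,0,0],[0.01,0,-0.03,0,0,0],[0.03,0,-0.03,0,0,0],[0.04,0,-0.04,0,0,0],[0.05,0,-0.03,0,0,0],[0.05,0,0,0,0,0],[0.03,0,0,0,0,0],[0,0,0,0,0,0]]]' 0
python3 -c "
from h import *
state();grab('scene');grab('top')
crop(load('scene'),250,195,400,305,5.3,'s6.png');crop(load('top'),225,110,405,225,4.4,'t6.png')"
```

```text
t 17.85 stage mm [-44.1  18.5] z 67.1 jaw yaw rel stage 89.98 down [-0.005 -0.    -1.   ] F stage [-9.   -0.11] 4.78 w 0.00031844717942157495 q [ 0.22  0.45 -0.15  0.98  0.    0.07]
clock: 19.1
eef_pos: [0.2986, 0.0851, 0.2164]
tool_rot: [-0.079, 0.997, 0.003, 0.01]
ft_force: [1.6, -0.1, 0.2]
grip_width: -0.0
t 19.1 stage mm [-274.7   19.4] z 216.4 jaw yaw rel stage 90.01 down [ 0.019  0.007 -1.   ] F stage [ 1.55 -0.34] 0.18 w -3.572980710362632e-05 q [ 0.28 -0.15 -0.45  1.25  0.    0.12]
```

View pics/s6.png

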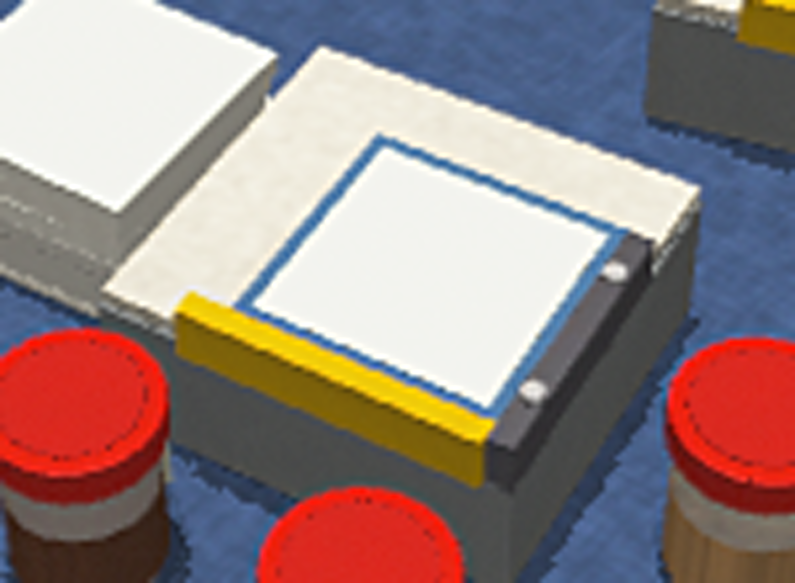

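View pics/t6.png

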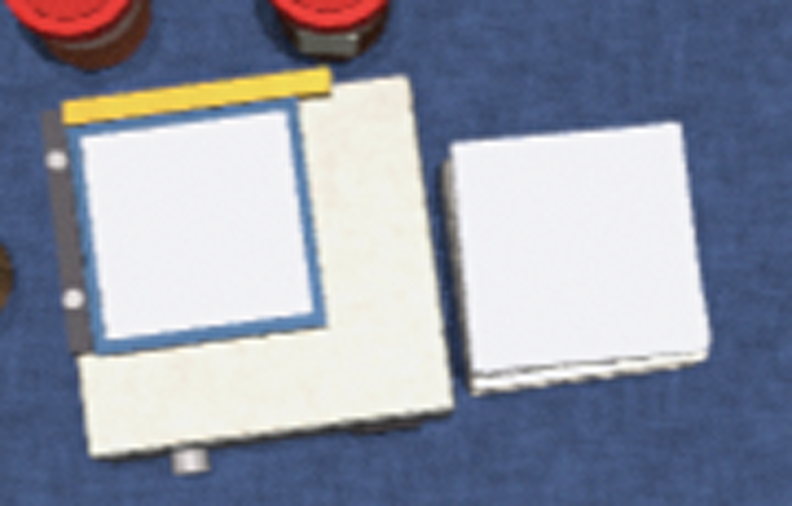

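The tile is flush with the fence (crop (68,128)-(298,100)) and with the stop ((70,128)-(97,352)). The second tile's corner is still at (451,147), and the pots have not moved.

```bash
python3 -c "
from workcell import bot
print(bot.job_done())"
```

```text
the job is handed in; nothing more can be done
None
```

I slid the blue-rimmed tile off the stack with closed fingers and bedded it against the dark end stop, pressing with 8.4 N. I then pushed it along the stop and bedded it against the yellow fence with repeated presses of 7 to 9 N. The robot is clear of everything, and I handed the job in at about 19 s.

- **Tile:** in the last pictures from both cameras it lies flush along both bars.
- **Stack and pots:** the visible corner of the tile beneath is at the same pixel as at the start. The pots that show in the crops have not moved.
- **Forces:** during two of the fence presses the fingers also felt about 5 N vertically, so the largest total I read was about 10 N, under the 14 N limit. I read forces only at the end of each short step, so a brief peak in between would not show.
- **Disagreement:** the tile met the fence with the tool about 2.5 mm short of where my camera fit predicted. I put that down to the fit, since it stalled there under force and the pictures show no gap.

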